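# Lock the cell nest's strap with the ball-lock pin

### The arm

A 6-joint arm with a two-finger parallel gripper is mounted at the origin on a cart in front of the work surface, level with it; the furniture and walls round the work are solid. World frame = base frame: x ahead of the robot, y to its left, z up, the work surface at z = 0. Lengths are in m, angles in degrees, forces in N, time in s.
With the tool pointing down it reaches from about 0.375 to 0.9 m from the base axis. Payload 3.1 kg.
Tool frame: the origin (TCP) lies at the very end of the fingers, on their centre line; the grasp point (between the pads) lies 19 mm behind it; z points along the fingers, y is the line along which they close (so a half turn about z gives the same grasp; the last joint's range is limited). The gripper opens to 87 mm and grips with 3 to 60 N. Pads are 19 mm wide; open, the fingers measure 117 mm over their backs; the gripper's body (75 mm by 190 mm) begins 51 mm behind the grasp point.
Start: joints at [62.481, 30.224, 82.088, -0, 67.689, -10.227], TCP at [0.186, 0.597, 0.192] pointing down, gripper open.
Joint ranges: [-176.69, 176.69], [-43.24, 126.21], [12.49, 139.97], [-82, 262], [0, 151.66], [-163.58, 163.58]. Speed limits (degrees/s): [159.86, 159.86, 180, 180, 180, 180].

### API

Orientations are given as a 3x3 rotation matrix whose columns are the frame's x, y, z axes.
In Python, from rig import bot gives the robot as it stands.
- The arm moves only by the tool move_arm, never from a script. Its argument "increments" is a list of rows, each an object with "xyz": the shift along the tool's x, y, z in mm, a list of three; "roll": the turn about the tool's z in rad; "grip": the opening in per cent of the stroke, from 0 (shut) to 100 (fully open). A call has 1 to 5 rows; each row shifts and turns the commanded pose from where the row before left it, along the tool's axes as they then stand; what a row does not reach is not made up. A row lasts 1/12 s, in which the tool goes at most 41.7 mm and 7.16 degrees, less where a joint would pass 70% of its speed; a pose out of reach is approached as far as the arm can. A call is refused whole if a number of a shift passes 41.7 or a number of a turn 0.125, either way. A call with a gripper value outside its range is refused whole. The fingers move at their own pace and stop on an object; the grip force is fixed at half the most. Time passes only in rows, so rows that do not move let the fingers close. It gives the time, the measured TCP pose, the force, the opening and the grip force at its end, in the units of the state.
- bot.read_state(): the state, without advancing time (a new reading comes with each control period).
- bot.capture(name): name is "scene" or "top" or "wrist"; returns (picture, depth): 384x512x3 uint8, red, green, blue; 384x512 float32, m along the optical axis (not along the pixel's ray), 0 where there is no reading.
- bot.camera_model(name): a dict with "intrinsics" (3x3 intrinsics, pixels), "D" ([k1, k2, p1, p2, k3] as OpenCV has them; the pictures are not rectified), "rvec" (rotation vector, rad) and "tvec" (3), from world to camera coordinates, as OpenCV has them; the wrist camera has in their place "tool_from_camera" (4x4, takes a point from camera to tool coordinates, whose origin is the TCP and whose axes are the flange's). Camera axes: x right, y down, z forward; pixel columns grow to the right and rows downward; lengths in m; the calibration is good to about 2 mm. A picture is of the moment at which its call begins: read the wrist's pose just before it. camera_model takes no time and is no camera call.
- bot.hand_in(): hands the job in; it is judged then, once.
Trained networks look in the newest picture that a camera, given by its name, has taken for a name from the list of things; names that differ only in an ending like _2 or _b are one class to them, and where a whole thing is asked for, a point or a joint stands for the part that bears it (a point fixed in the world has none). Each returns a list of dicts, best first, with "conf" (0 to 1); they miss things now and then, are a little off and sometimes report something else, mostly with a low value. They report only what shows in the picture. A call takes as long as a camera call.
- bot.spot_in(label, camera): "at" ([x, y, z] in m, in the coordinates of the camera as it stood for that picture, good to about 4 mm: the middle of the surface that is visible of it).
- bot.trace(label, camera): "mask" (384x512 bool, what is visible of it).
The state is a dict: "time_s": time; "joint_positions": joint angles; "qvel": joint speeds; "tau": joint torques, N m; "position": TCP position; "tcp_rot": TCP orientation; "force": force on the tool from outside, world axes, zero at the start; "moment": the same for the moment, N m; "opening": opening from 0.0 (shut) to 1.0 (fully open); "grasp_force": force on a finger pad.
Only numpy, scipy, OpenCV 4.12 (cv2) and the standard library are available. Lean on these libraries where they do the work, as an engineer would, in place of code of your own. Each camera call takes 0.05 s, during which the arm holds its last target. There are 200 camera calls.

### The job

Lock the hold-down strap of the cell nest: take the ball-lock pin with the orange button from the wooden rack, squeeze its button in and keep it in while you push the pin from above through the hole in the strap and the lug below it until its collar sits flat on the strap, then let go so that the button springs out and locks it. Leave the grey plain pin in the rack.

Things in the scene. Friction and masses are not known exactly. Their poses are not given: they have to be found in the camera images.
- lock_pin_grip (a point): Centre of the black grip (40 mm in y, 38 high) of the ball-lock pin, on its axis, 26 mm above its collar's underside. z up. Grip spans x -12 to +14 mm; the orange button (28x28 mm, this height) stands out of the -x face, towards the robot, to x -21; pressed, to -14. Upright in a slot of a wooden rack 64x150x55 mm, hung by its 40 mm collar, 3 mm play; shank d 15, 44 mm below collar, 4 mm tip.
- plain_pin_grip (a point): The same point of the plain pin in the rack's other slot, 80 mm away along y: same size and shape, but a grey grip (28 mm thick in x), no button, no balls. Not to be used. Which slot holds which pin varies.
- lock_hole (a point): Centre of the hole's mouth in the top face of the steel hold-down strap (42x178x8 mm, along y), 60 mm above the bench; z up. It runs on through the blue lug below: d 25 mm, 16 mm deep, open below. Nothing rises above the strap. The nest (with three green cells under the strap) is fixed. The pin may stand at any yaw; fully home, its grip centre is 26 mm above this point.
- pin_button (a joint): Button of the ball-lock pin: 0 out, 0.007 m fully in. Spring, 5 N at first to 8 N; squeeze the grip along its x to press it (then 28 mm thick, symmetric about the axis). As it goes in, two brass balls, 20 to 28 mm below the collar's underside, draw in; with it out they stand 32 mm across (in y) and do not pass the hole. Pin about 0.16 kg.

How it is judged (in metres and radians):
On the way, in this order (a step that is already met when the one before it is completed fails the run):
1. the ball-lock pin is brought upright over the hole with its button held in (value of joint pin_button above 0.005 m and horizontal distance between lock_pin_grip and lock_hole below 0.03 m and z of lock_pin_grip in the frame of lock_hole above 0.046 m and angle between lock_pin_grip's own z axis and vertical below 0.3 rad), for 0.1 s.
2. the pin is pushed home through the holes with its button still held in (value of joint pin_button above 0.0045 m and horizontal distance between lock_pin_grip and lock_hole below 0.01 m and z of lock_pin_grip in the frame of lock_hole below 0.034 m), for 0.1 s.
At the end, for the whole second after the job is handed in: The ball-lock pin stands in the strap's hole, within 10 mm of its centre and 10 degrees of upright, its collar within 5 mm of the strap's top, and its button is out again to within 2 mm (value of joint pin_button below 0.002 m and horizontal distance between lock_pin_grip and lock_hole below 0.01 m and z of lock_pin_grip in the frame of lock_hole between 0.02 and 0.031 m and angle between lock_pin_grip's own z axis and vertical below 0.17 rad); the robot touches nothing.
It fails at once if the plain pin is moved more than 30 mm (distance of plain_pin_grip from where it was at the start of the episode above 0.03 m).
It also fails if it takes over 38 s, if anything falls off the work surface, if the arm or the gripper's body presses on something with over 40 N, if the wrist force passes 120 N, or if a joint passes its speed limit or range.

## Working session

There is one attempt and no reset: what is moved stays moved. The work goes in short steps, Python scripts to look and compute and a tool call to move; the robot and the scene stay as the last step left them, time stands still between calls to the robot, and variables do not carry over. Pictures are saved under pics/ and viewed, at most 10 in all, crops included, and the job is handed in when it is done.

Besides the shell and the picture viewer there is one more tool, called after "Call:" as a command line: name --argument value ..., lists and objects as JSON in quotes. move_arm: Moves the arm, as the interface text tells. Its arguments: {"type":"object","properties":{"increments":{"type":"array"}},"required":["increments"]}

```bash
mkdir -p pics
cat > h.py <<'E'
import numpy as np, cv2
from rig import bot
def world(name,p,st=None):
    m=bot.camera_model(name); p=np.atleast_2d(p)
    if name=="wrist":
        T=np.array(m["tool_from_camera"]); q=p@T[:3,:3].T+T[:3,3]
        return q@np.array(st["tcp_rot"]).T+np.array(st["position"])
    R=cv2.Rodrigues(np.array(m["rvec"],float))[0]
    return (p-np.ravel(m["tvec"]))@R
def cloud(name,depth,mask,st=None):
    m=bot.camera_model(name); v,u=np.nonzero(mask&(depth>0))
    n=cv2.undistortPoints(np.c_[u,v].astype(float)[:,None],np.array(m["intrinsics"],float),np.array(m["D"],float))[:,0]
    z=depth[v,u]; return world(name,np.c_[n*z[:,None],z],st),u,v
E
python3 - <<'E'
from h import *
st=bot.read_state(); print(st["time_s"],st["position"],np.round(st["tcp_rot"],3).tolist(),st["opening"])
ims=[]
for c in("scene","top"):
    im,d=bot.capture(c); np.savez(f"pics/{c}.npz",im=im,d=d); ims.append(im)
    for l in("lock_pin_grip","plain_pin_grip","pin_button","lock_hole"):
        for f in bot.spot_in(l,c)[:2]: print(c,l,round(f["conf"],2),world(c,f["at"]).round(4))
    for l in("lock_pin_grip","plain_pin_grip"):
        for f in bot.trace(l,c)[:1]:
            P,u,v=cloud(c,d,f["mask"]); print(c,l,"mask",f["conf"],np.percentile(P,[3,50,97],axis=0).round(4).tolist(),u.mean(),v.mean())
cv2.imwrite("pics/s.png",ims[0][:,:,::-1]);cv2.imwrite("pics/t.png",ims[1][:,:,::-1])
print(bot.read_state()["time_s"])
E
```

```text
0.0 [0.18535041 0.59605668 0.19118443] [[-0.955, 0.297, -0.001], [0.297, 0.955, -0.002], [0.0, -0.002, -1.0]] 1.0066138418902941
scene lock_pin_grip 0.78 [[0.4591 0.1142 0.0923]]
scene plain_pin_grip 0.9 [[0.4357 0.0366 0.0904]]
scene pin_button 0.51 [[0.4494 0.1203 0.0939]]
scene lock_hole 0.93 [[ 0.4834 -0.244   0.0457]]
scene lock_pin_grip mask 0.74 [[0.4434, 0.1017, 0.0576], [0.4591, 0.1139, 0.0932], [0.4787, 0.1394, 0.1013]] 215.62886597938143 187.82474226804123
scene plain_pin_grip mask 0.76 [[0.4238, 0.025, 0.0592], [0.4361, 0.0355, 0.0944], [0.4535, 0.0625, 0.1017]] 227.4419191919192 213.66919191919192
top lock_pin_grip 0.84 [[0.4576 0.1227 0.0984]]
top plain_pin_grip 0.89 [[0.4389 0.0467 0.0977]]
top pin_button 0.62 [[0.4462 0.1245 0.0901]]
top lock_hole 0.97 [[ 0.4935 -0.2232  0.0467]]
top lock_pin_grip mask 0.79 [[0.4419, 0.1006, 0.0697], [0.4585, 0.1189, 0.0961], [0.4769, 0.1375, 0.0999]] 204.81305637982197 202.83976261127597
top plain_pin_grip mask 0.81 [[0.4219, 0.0245, 0.0539], [0.4359, 0.0447, 0.0968], [0.4534, 0.0642, 0.1004]] 241.31858407079645 213.1946902654867
0.7
```

View pics/t.png

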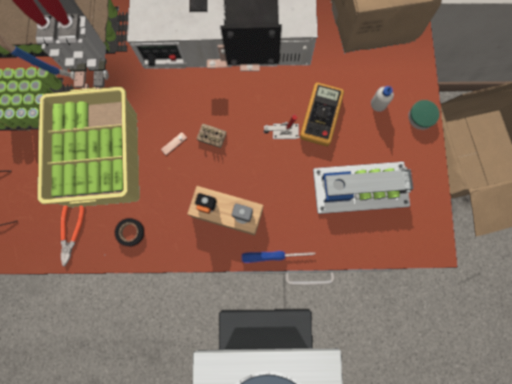

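View pics/s.png

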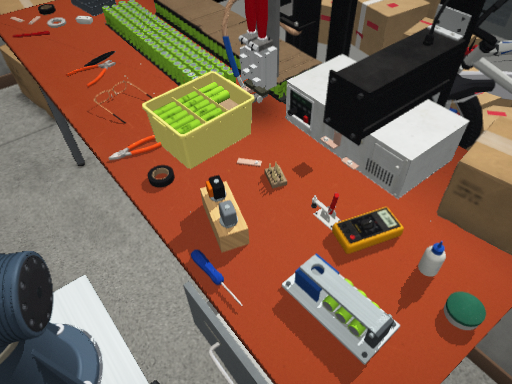

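The top view shows the orange-button pin at about (205,203), the plain pin at (242,213), and the hole at the left end of the strap at about (340,184). The scene view agrees. The rack is yawed about -16°. I'll go above the lock pin and then roll about +89°.

Call:
move_arm --increments '[{"xyz": [-27,-25,-3],"roll": 0,"grip": 100},{"xyz": [-27,-25,-3],"roll": 0,"grip": 100},{"xyz": [-27,-25,-3],"roll": 0,"grip": 100},{"xyz": [-27,-25,-3],"roll": 0,"grip": 100},{"xyz": [-27,-25,-3],"roll": 0,"grip": 100}]'

```text
time_s: 1.12
position: [0.278, 0.4359, 0.2074]
tcp_rot: [[-0.955, 0.296, 0.0], [0.296, 0.955, 0.0], [-0.0, 0.0, -1.0]]
force: [1.2, 0.0, 0.1]
opening: 1.001
grasp_force: 0.0
```

Call:
move_arm --increments '[{"xyz": [-27,-25,-3],"roll": 0,"grip": 100},{"xyz": [-27,-25,-3],"roll": 0,"grip": 100},{"xyz": [-27,-25,-3],"roll": 0,"grip": 100},{"xyz": [-27,-25,-3],"roll": 0,"grip": 100},{"xyz": [-27,-25,-3],"roll": 0,"grip": 100}]'

```text
time_s: 1.53
position: [0.3699, 0.2763, 0.2226]
tcp_rot: [[-0.955, 0.297, 0.001], [0.297, 0.955, 0.0], [-0.001, 0.001, -1.0]]
force: [0.3, 0.0, -0.3]
opening: 1.001
grasp_force: 0.0
```

Call:
move_arm --increments '[{"xyz": [-27,-25,-3],"roll": 0,"grip": 100},{"xyz": [-27,-25,-3],"roll": 0,"grip": 100},{"xyz": [-27,-25,-3],"roll": 0,"grip": 100},{"xyz": [-27,-25,-3],"roll": 0,"grip": 100},{"xyz": [-24,-25,-3],"roll": 0,"grip": 100}]'

```text
time_s: 1.95
position: [0.4594, 0.1173, 0.2377]
tcp_rot: [[-0.955, 0.298, 0.001], [0.298, 0.955, 0.0], [-0.001, 0.0, -1.0]]
force: [0.3, 0.7, 0.5]
opening: 0.999
grasp_force: 0.0
```

Call:
move_arm --increments '[{"xyz": [0,0,0],"roll": 0.12,"grip": 100},{"xyz": [0,0,0],"roll": 0.12,"grip": 100},{"xyz": [0,0,0],"roll": 0.12,"grip": 100},{"xyz": [0,0,0],"roll": 0.12,"grip": 100},{"xyz": [0,0,0],"roll": 0.12,"grip": 100}]'

```text
time_s: 2.37
position: [0.4582, 0.1189, 0.2373]
tcp_rot: [[-0.615, 0.788, 0.0], [0.788, 0.615, 0.0], [-0.0, 0.0, -1.0]]
force: [-0.6, 0.2, -0.0]
opening: 1.0
grasp_force: 0.0
```

Call:
move_arm --increments '[{"xyz": [0,0,0],"roll": 0.12,"grip": 100},{"xyz": [0,0,0],"roll": 0.12,"grip": 100},{"xyz": [0,0,0],"roll": 0.12,"grip": 100},{"xyz": [0,0,0],"roll": 0.12,"grip": 100},{"xyz": [0,0,0],"roll": 0.12,"grip": 100}]'

```text
time_s: 2.78
position: [0.4581, 0.1192, 0.2373]
tcp_rot: [[-0.063, 0.998, 0.0], [0.998, 0.063, -0.0], [-0.0, 0.0, -1.0]]
force: [0.1, -0.4, -0.4]
opening: 0.996
grasp_force: 0.0
```

Call:
move_arm --increments '[{"xyz": [0,0,0],"roll": 0.12,"grip": 100},{"xyz": [0,0,0],"roll": 0.12,"grip": 100},{"xyz": [0,0,0],"roll": 0.12,"grip": 100},{"xyz": [0,0,0],"roll": 0,"grip": 100}]'

```text
time_s: 3.12
position: [0.4582, 0.1192, 0.2373]
tcp_rot: [[0.289, 0.957, 0.0], [0.957, -0.289, 0.0], [0.0, 0.0, -1.0]]
force: [0.7, 0.1, 0.2]
opening: 0.997
grasp_force: 0.0
```

```bash
cat > look.py <<'E'
from h import *
import sys
st=bot.read_state(); c="wrist"; im,d=bot.capture(c); np.savez(f"pics/{sys.argv[1]}.npz",im=im,d=d,pos=st["position"],rot=st["tcp_rot"])
print(st["time_s"],np.round(st["position"],4),np.round(st["tcp_rot"],3).tolist(),np.round(st["joint_positions"],1))
for l in sys.argv[2:]:
    for f in bot.spot_in(l,c)[:2]: print(l,round(f["conf"],2),world(c,f["at"],st).round(4))
    for f in bot.trace(l,c)[:1]:
        P,u,v=cloud(c,d,f["mask"],st); print("mask",round(f["conf"],2),np.percentile(P,[3,50,97],axis=0).round(4).tolist(),u.mean(),v.mean())
        zt=np.percentile(P[:,2],90); Q=P[P[:,2]>zt-.006]; r=cv2.minAreaRect((Q[:,:2]*1000).astype(np.float32)); print("toprect mm",zt,r)
cv2.imwrite(f"pics/{sys.argv[1]}.png",im[:,:,::-1])
E
python3 look.py w1 lock_pin_grip plain_pin_grip pin_button
```

```text
3.1167 [0.4582 0.1192 0.2373] [[0.289, 0.957, 0.0], [0.957, -0.289, 0.0], [0.0, 0.0, -1.0]] [ 1.  15.1 99.9  0.  65.  17.8]
lock_pin_grip 0.69 [[0.47   0.1311 0.0962]]
mask 0.93 [[0.4467, 0.1038, 0.057], [0.4653, 0.1256, 0.0993], [0.4832, 0.1426, 0.1022]] 256.31431334622823 168.54738878143132
toprect mm 0.10117387062112819 ((463.4670104980469, 124.07200622558594), (38.75371170043945, 34.22214889526367), 72.50837707519531)
plain_pin_grip 0.57 [[0.4495 0.0547 0.0979]]
mask 0.91 [[0.4272, 0.0294, 0.0594], [0.4445, 0.0525, 0.0992], [0.4601, 0.0676, 0.1021]] 257.3667400881057 226.83259911894274
toprect mm 0.10095923339962398 ((443.28173828125, 46.63775634765625), (39.159881591796875, 26.986276626586914), 72.81366729736328)
pin_button 0.44 [[0.4485 0.1302 0.0947]]
mask 0.74 [[0.4453, 0.117, 0.0894], [0.451, 0.1282, 0.0959], [0.456, 0.1406, 0.0974]] 244.07194244604315 169.28057553956833
toprect mm 0.09687617046197135 ((450.58111572265625, 128.20370483398438), (25.281082153320312, 7.354128837585449), 72.49223327636719)
```

View pics/w1.png

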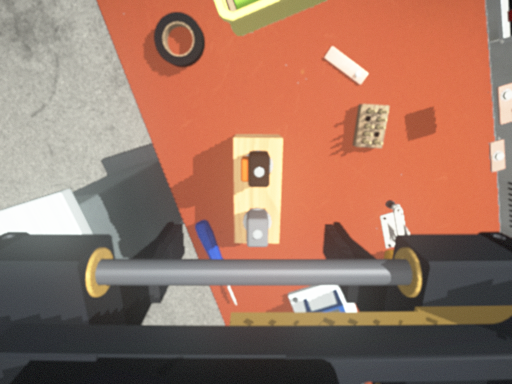

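The wrist view shows the lock pin at (256,168), its button to the left (robot side), and the plain pin at (257,227), both square to the tool. Wrist and top camera differ by about 6 mm, so I'll compare the top-face fits in the pictures I already have.

Run:
```python
from h import *
for c in("top","scene"):
    D=np.load(f"pics/{c}.npz"); im,d=D["im"],D["d"]
    P,u,v=cloud(c,d,d>0)
    for n,cx,cy in(("lock",.463,.122),("plain",.440,.045)):
        k=(np.hypot(P[:,0]-cx,P[:,1]-cy)<.035)&(P[:,2]>.092)&(P[:,2]<.12)
        r=cv2.minAreaRect((P[k][:,:2]*1000).astype(np.float32)); print(c,n,k.sum(),np.round(np.median(P[k],0),4),r)
    k=(np.abs(P[:,0]-.50)<.06)&(P[:,1]<-.15)&(P[:,1]>-.45)&(P[:,2]>.05)&(P[:,2]<.07)
    r=cv2.minAreaRect((P[k][:,:2]*1000).astype(np.float32)); print("strap",k.sum(),np.median(P[k],0),r)
im=np.load("pics/top.npz")["im"][150:225,300:420]; cv2.imwrite("pics/tc.png",cv2.resize(im[:,:,::-1],None,fx=6,fy=6,interpolation=cv2.INTER_CUBIC))
```

```text
top lock 285 [0.4604 0.1209 0.0965] ((459.490234375, 121.62084197998047), (39.657535552978516, 34.47318649291992), 72.2059555053711)
top plain 259 [0.4383 0.0447 0.0974] ((439.183349609375, 44.24608612060547), (39.471405029296875, 28.095396041870117), 72.18868255615234)
strap 1763 [ 0.50320969 -0.24003593  0.05875736] ((503.0452880859375, -237.77139282226562), (65.1165771484375, 175.96432495117188), 0.9992623925209045)
scene lock 206 [0.461  0.1204 0.0981] ((461.4127502441406, 123.47874450683594), (40.36281967163086, 34.48332595825195), 71.14900207519531)
scene plain 215 [0.439  0.043  0.0989] ((440.6903381347656, 45.475494384765625), (40.150917053222656, 27.573923110961914), 71.45216369628906)
strap 2420 [ 0.50290202 -0.2470141   0.05877921] ((504.1946105957031, -235.4683380126953), (66.37406158447266, 172.20645141601562), 1.7769904136657715)
```

View pics/tc.png

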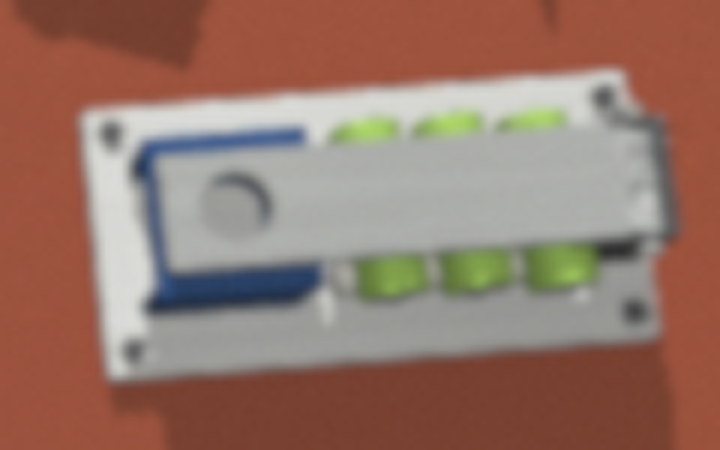

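The crop shows the hole at full-image (339.5,184.3). Averaging the three cameras puts the lock pin axis at about (0.465, 0.122). I'll descend there and grasp.

Call:
move_arm --increments '[{"xyz": [5,5.5,30],"roll": 0,"grip": 100},{"xyz": [0,0,40],"roll": 0,"grip": 100},{"xyz": [0,0,40],"roll": 0,"grip": 100},{"xyz": [0,0,35],"roll": 0,"grip": 100},{"xyz": [0,0,20],"roll": 0,"grip": 100}]'

```text
time_s: 3.88
position: [0.4627, 0.1223, 0.069]
tcp_rot: [[0.286, 0.958, -0.005], [0.958, -0.286, -0.0], [-0.002, -0.005, -1.0]]
force: [0.1, 0.6, 0.9]
opening: 0.994
grasp_force: 0.0
```

Call:
move_arm --increments '[{"xyz": [0,0,4],"roll": 0,"grip": 80},{"xyz": [0,0,0],"roll": 0,"grip": 50},{"xyz": [0,0,0],"roll": 0,"grip": 20},{"xyz": [0,0,0],"roll": 0,"grip": 0},{"xyz": [0,0,0],"roll": 0,"grip": 0}]'

```text
time_s: 4.3
position: [0.4663, 0.1225, 0.0698]
tcp_rot: [[0.287, 0.958, 0.004], [0.958, -0.287, 0.0], [0.001, 0.004, -1.0]]
force: [0.3, 0.5, 0.0]
opening: 0.706
grasp_force: 0.0
```

Call:
move_arm --increments '[{"xyz": [0,0,0],"roll": 0,"grip": 0},{"xyz": [0,0,0],"roll": 0,"grip": 0},{"xyz": [0,0,0],"roll": 0,"grip": 0}]'

```text
time_s: 4.55
position: [0.4652, 0.1225, 0.0688]
tcp_rot: [[0.287, 0.958, 0.001], [0.958, -0.287, 0.0], [0.0, 0.001, -1.0]]
force: [0.3, 0.0, -0.2]
opening: 0.482
grasp_force: 0.0
```

Call:
move_arm --increments '[{"xyz": [0,0,0],"roll": 0,"grip": 0},{"xyz": [0,0,0],"roll": 0,"grip": 0},{"xyz": [0,0,0],"roll": 0,"grip": 0},{"xyz": [0,0,0],"roll": 0,"grip": 0},{"xyz": [0,0,0],"roll": 0,"grip": 0}]'

```text
time_s: 4.97
position: [0.4708, 0.122, 0.0702]
tcp_rot: [[0.286, 0.958, 0.012], [0.958, -0.286, -0.001], [0.003, 0.012, -1.0]]
force: [5.3, -2.3, 13.0]
opening: 0.101
grasp_force: 14.0
```

The opening is far below the expected 28 mm, so I'll look before doing anything else.

Run:
```python
from h import *
print({k:np.round(v,3).tolist() for k,v in bot.read_state().items() if k in("opening","grasp_force","force","position")})
a,_=bot.capture("scene"); 
print([(f["conf"],world("scene",f["at"]).round(4).tolist()) for l in("lock_pin_grip","pin_button") for f in bot.spot_in(l,"scene")[:1]])
b,_=bot.capture("wrist")
x=cv2.resize(a[130:270,150:300],None,fx=2.7,fy=2.7); y=cv2.resize(b,(400,300)); o=np.zeros((400,800,3),np.uint8); o[:378,:x.shape[1]][:]=x[:378,:400] if x.shape[1]>400 else x[:378]; o[:300,400:]=y
cv2.imwrite("pics/g1.png",o[:,:,::-1])
```

```text
{'position': [0.471, 0.122, 0.07], 'force': [5.327, -2.348, 12.98], 'grasp_force': 14.049, 'opening': 0.101}
[(0.58, [[0.4552, 0.114, 0.0915]]), (0.37, [[0.4479, 0.121, 0.0949]])]Traceback (most recent call last):
  File "<stdin>", line 6, in <module>
ValueError: could not broadcast input array from shape (378,400,3) into shape (378,405,3)
```

Run:
```python
from h import *
a,_=bot.capture("scene"); b,_=bot.capture("wrist")
o=np.hstack([cv2.resize(a[130:270,150:300],(400,373)),cv2.resize(b,(400,373))])
cv2.imwrite("pics/g1.png",o[:,:,::-1])
print({k:np.round(v,3).tolist() for k,v in bot.read_state().items() if k in("opening","grasp_force","force","position")})
```

```text
{'position': [0.466, 0.123, 0.069], 'force': [0.445, 1.438, 9.565], 'grasp_force': 4.419, 'opening': 0.009}
```

View pics/g1.png

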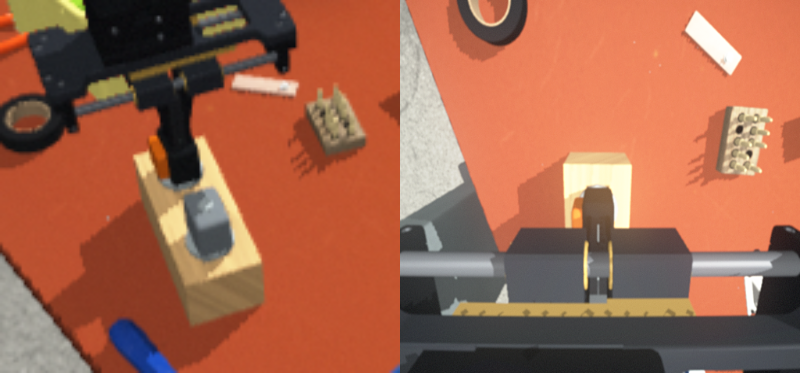

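```bash
python3 look.py w2 lock_pin_grip pin_button
python3 - <<'E'
from h import *
m=bot.camera_model("wrist"); T=np.array(m["tool_from_camera"]); print(T.round(3).tolist())
K=np.array(m["intrinsics"],float)
for p in([0,0,0],[0,0,-.019],[0,0,.14],[0,0,-.03]):
    q=np.linalg.inv(T)@np.r_[p,1]; print(p,(K@q[:3]/q[2])[:2].round(0),q[2].round(3))
im,d=bot.capture("scene"); print(bot.read_state()["time_s"])
P,u,v=cloud("scene",d,d>0)
k=(np.hypot(P[:,0]-.462,P[:,1]-.12)<.05)&(P[:,2]>.058)&(u<250)
import collections
# height map of x,y cells
for x0 in np.arange(.43,.5,.005):
    print(round(x0,3),[int(1000*P[k&(abs(P[:,0]-x0)<.0025)&(abs(P[:,1]-y0)<.0025),2].max(initial=0)) for y0 in np.arange(.085,.165,.005)])
cv2.imwrite("pics/g2.png",cv2.resize(im[130:230,170:270],None,fx=6,fy=6,interpolation=cv2.INTER_CUBIC)[:,:,::-1])
E
```

```text
5.2667 [0.4658 0.1226 0.069 ] [[0.287, 0.958, 0.002], [0.958, -0.287, 0.0], [0.001, 0.002, -1.0]] [  1.4  31.  108.9   0.   39.9  18.1]
lock_pin_grip 0.75 [[0.4707 0.1399 0.0936]]
mask 0.97 [[0.4502, 0.1209, 0.0611], [0.4692, 0.1386, 0.0958], [0.4839, 0.1436, 0.1008]] 248.96521739130435 211.27934782608696
toprect mm 0.10019062444159307 ((465.68426513671875, 133.78683471679688), (19.103729248046875, 34.74503707885742), 75.9205322265625)
pin_button 0.84 [[0.4538 0.1417 0.0948]]
mask 0.8 [[0.4488, 0.1285, 0.0766], [0.4533, 0.1376, 0.0956], [0.4572, 0.141, 0.097]] 226.68985507246376 219.53333333333333
toprect mm 0.0966249011053986 ((452.9456481933594, 134.24826049804688), (13.832404136657715, 7.763240337371826), 72.9103012084961)
[[-0.0, -0.959, -0.285, 0.079], [1.0, -0.0, 0.0, 0.001], [-0.0, -0.285, 0.959, -0.194], [0.0, 0.0, 0.0, 1.0]]
[0, 0, 0] [252. 220.] 0.208
[0, 0, -0.019] [252. 230.] 0.19
[0, 0, 0.14] [252. 175.] 0.342
[0, 0, -0.03] [252. 238.] 0.18
5.5667
0.43 [0, 0, 270, 270, 277, 365, 369, 369, 368, 367, 368, 269, 270, 271, 270, 270]
0.435 [0, 189, 193, 367, 369, 370, 369, 369
[... 279 characters left out ...]
15, 355, 352, 278, 245, 102, 147, 146, 101, 98, 97, 95, 0, 0, 0, 0]
0.46 [313, 353, 331, 246, 245, 98, 147, 99, 113, 118, 107, 98, 96, 0, 0, 0]
0.465 [314, 351, 289, 246, 240, 183, 151, 149, 0, 0, 0, 0, 0, 0, 0, 0]
0.47 [314, 348, 287, 247, 100, 177, 177, 173, 168, 0, 0, 0, 0, 0, 0, 0]
0.475 [278, 347, 342, 243, 147, 147, 98, 0, 0, 161, 0, 0, 0, 0, 0, 0]
0.48 [271, 345, 340, 279, 212, 0, 60, 96, 0, 0, 0, 0, 0, 0, 0, 0]
0.485 [195, 310, 342, 326, 212, 211, 212, 61, 0, 0, 0, 0, 0, 0, 0, 0]
0.49 [189, 213, 318, 339, 281, 0, 211, 0, 0, 0, 0, 0, 0, 0, 0, 0]
0.495 [211, 213, 213, 305, 316, 279, 0, 0, 0, 199, 0, 0, 0, 0, 0, 0]
0.5 [202, 212, 211, 0, 277, 316, 277, 193, 194, 211, 212, 0, 0, 0, 0, 0]
```

View pics/g2.png

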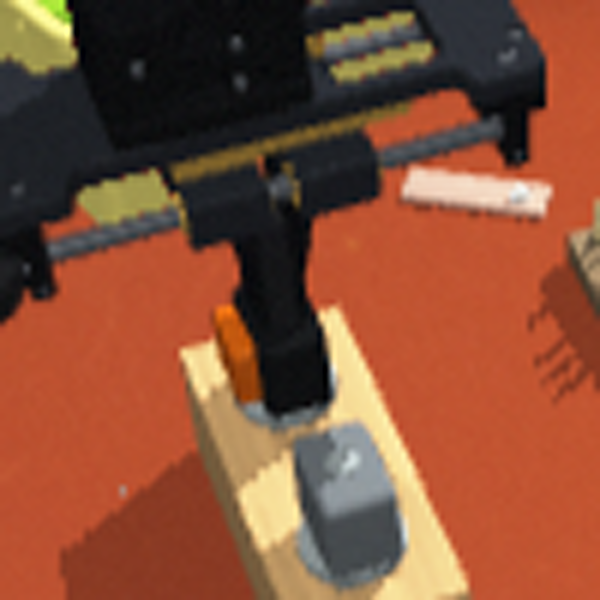

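Run:
```python
from h import *
D=np.load("pics/w2.npz"); d=D["d"]; st=dict(tcp_rot=D["rot"],position=D["pos"])
for c in(232,245,252,259):
  print(c)
  for r in range(180,262,5):
    mk=np.zeros(d.shape,bool); mk[r,c]=1; P,_,_=cloud("wrist",d,mk,st)
    if len(P):
        t=(P[0]-D["pos"])@D["rot"]; print(r,D["im"][r,c],P[0].round(3),(t*1000).round(0))
cv2.imwrite("pics/w2c.png",cv2.resize(D["im"][150:290,170:340],None,fx=4,fy=4,interpolation=cv2.INTER_CUBIC)[:,:,::-1]*1)
x=cv2.imread("pics/w2c.png"); cv2.imwrite("pics/w2c.png",np.clip(x.astype(int)*2,0,255).astype(np.uint8))
```

```text
232
180 [255 252 216] [0.459 0.152 0.056] [ 26. -15.  13.]
185 [255 252 217] [0.458 0.148 0.055] [ 22. -15.  14.]
190 [255 253 219] [0.457 0.145 0.057] [ 19. -15.  12.]
195 [255 252 203] [0.456 0.141 0.056] [ 15. -15.  13.]
200 [217 203 188] [0.456 0.139 0.063] [ 13. -15.   6.]
205 [187 113  60] [0.457 0.14  0.077] [ 14. -14.  -8.]
210 [177 107  58] [0.457 0.139 0.086] [ 14. -13. -17.]
215 [195 115  60] [0.458 0.139 0.095] [ 14. -12. -26.]
220 [254 149  73] [0.457 0.137 0.097] [ 11. -12. -28.]
225 [234 133  65] [0.456 0.133 0.096] [  8. -12. -27.]
230 [239 139  69] [0.455 0.13  0.096] [  4. -12. -28.]
235 [126  88  67] [0.471 0.161 0.176] [  38.   -6. -107.]
240 [94 74 70] [0.471 0.161 0.18 ] [  38.   -6. -111.]
245 [90 75 71] [0.471 0.161 0.183] [  38.   -5. -114.]
250 [84 74 70] [0.471 0.161 0.186] [  38.   -5. -117.]
255 [81 68 66] [0.471 0.16  0.188] [  38.   -5. -119.]
260 [78 71 69] [0.472 0.16  0.192] [  38.   -5. -123.]
245
180 [255 250 208] [0.468 0.149 0.055] [26. -5. 14.]
185 [255 251 206] [0.467 0.146 0.056] [22. -5. 13.]
190 [253 231 181] [0.466 0.142 0.055] [18. -5. 14.
[... 1889 characters left out ...]
0 [129  97  68] [0.476 0.14  0.084] [ 20.   5. -15.]
205 [126  93  67] [0.476 0.14  0.094] [ 20.   5. -24.]
210 [125  97  72] [0.475 0.139 0.099] [ 19.   5. -30.]
215 [123  97  75] [0.475 0.136 0.1  ] [ 16.   5. -31.]
220 [117  94  74] [0.474 0.133 0.1  ] [ 12.   5. -31.]
225 [110  85  65] [0.473 0.131 0.103] [ 10.   5. -34.]
230 [109  81  64] [0.473 0.131 0.11 ] [ 10.   4. -41.]
235 [101  80  63] [0.473 0.131 0.116] [ 10.   4. -47.]
240 [96 76 62] [0.472 0.13  0.122] [ 10.   4. -53.]
245 [92 74 62] [0.472 0.131 0.128] [ 10.   4. -59.]
250 [89 71 62] [0.472 0.131 0.134] [ 10.   4. -65.]
255 [77 63 56] [0.472 0.131 0.139] [ 10.   4. -70.]
260 [92 84 80] [0.478 0.153 0.183] [  33.    3. -114.]
```

View pics/w2c.png

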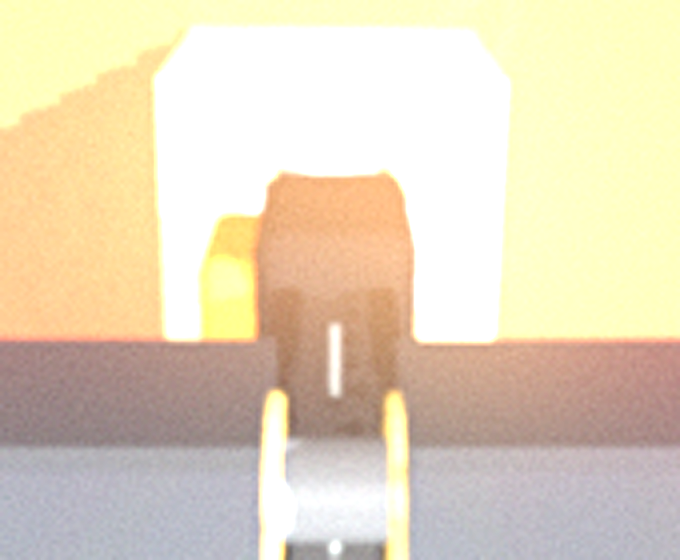

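The pin is centred under the fingers, yet they look shut on top of it. The open fingers in the earlier wrist picture should show where their tips really end.

Run:
```python
from h import *
D=np.load("pics/w1.npz"); d=D["d"]; st=dict(tcp_rot=D["rot"],position=D["pos"])
P,u,v=cloud("wrist",d,d>0,st); t=(P-D["pos"])@D["rot"]*1000
for s in(-1,1):
    k=(abs(t[:,0])<25)&(t[:,1]*s>20)&(t[:,1]*s<75)&(t[:,2]<30)&(t[:,2]>-120)
    q=t[k]; print(s,k.sum(),np.percentile(q,[0,1,50,99,100],axis=0).round(1).tolist())
    for z in range(-90,31,6):
        w=q[abs(q[:,2]-z)<3]; 
        if len(w): print(z,len(w),w[:,0].min().round(1),w[:,0].max().round(1),w[:,1].min().round(1),w[:,1].max().round(1))
```

```text
-1 3414 [[-10.9, -55.8, -119.9], [-9.4, -53.4, -119.4], [9.6, -47.1, -90.7], [23.9, -42.2, -33.0], [25.0, -42.0, -31.4]]
-90 211 -10.9 8.5 -48.0 -46.3
-84 195 -10.7 4.0 -47.9 -42.5
-78 203 -10.7 12.3 -55.2 -42.0
-72 205 -10.0 12.3 -55.8 -42.2
-66 151 -8.6 12.3 -55.1 -42.2
-60 176 1.2 12.2 -52.9 -42.6
-54 169 -2.0 12.1 -52.1 -42.0
-48 158 -5.2 12.4 -51.5 -42.0
-42 157 -8.5 12.1 -51.5 -42.1
-36 142 -9.0 11.9 -51.5 -42.1
-30 34 -9.3 11.8 -51.0 -42.2
1 2846 [[-24.7, 44.0, -120.0], [-17.3, 44.3, -119.4], [9.8, 49.2, -81.5], [23.7, 55.6, -32.7], [24.9, 57.7, -30.6]]
-90 167 -8.6 8.5 48.5 50.0
-84 192 -10.6 4.1 44.4 49.9
-78 212 -10.5 12.1 44.0 57.7
-72 194 -10.1 12.0 44.0 57.7
-66 151 -9.8 12.2 44.6 57.0
-60 164 1.3 12.1 44.6 54.9
-54 161 -1.4 12.2 44.5 53.5
-48 157 -4.9 12.2 44.4 53.9
-42 154 -8.4 12.0 44.4 53.9
-36 143 -9.3 12.0 44.3 53.8
-30 38 -9.2 11.8 44.6 53.9
```

The fingers really end about 31 mm behind the reported TCP: the open-finger depth stops at tool z = -31, and they shut exactly at the pin's top, z = 0.100. So the true grasp point is at tool z of about -50, and the grasp needs a reported TCP z of about 0.035. I'll lift, reopen and go deeper.

Call:
move_arm --increments '[{"xyz": [0,0,-20],"roll": 0,"grip": 80},{"xyz": [0,0,0],"roll": 0,"grip": 80},{"xyz": [0,0,0],"roll": 0,"grip": 80},{"xyz": [0,0,0],"roll": 0,"grip": 80},{"xyz": [0,0,0],"roll": 0,"grip": 80}]'

```text
time_s: 5.98
position: [0.4639, 0.1224, 0.0874]
tcp_rot: [[0.287, 0.958, -0.002], [0.958, -0.287, -0.0], [-0.001, -0.002, -1.0]]
force: [0.8, 0.1, -0.6]
opening: 0.295
grasp_force: 0.0
```

Call:
move_arm --increments '[{"xyz": [0,0,0],"roll": 0,"grip": 80},{"xyz": [0,0,0],"roll": 0,"grip": 80},{"xyz": [0,0,0],"roll": 0,"grip": 80},{"xyz": [0,0,0],"roll": 0,"grip": 80},{"xyz": [0,0,0],"roll": 0,"grip": 80}]'

```text
time_s: 6.4
position: [0.4647, 0.1224, 0.088]
tcp_rot: [[0.287, 0.958, -0.0], [0.958, -0.287, -0.0], [-0.0, -0.0, -1.0]]
force: [-0.4, -0.3, -0.1]
opening: 0.679
grasp_force: 0.0
```

```bash
python3 look.py w3 lock_pin_grip pin_button plain_pin_grip; python3 -c "
from h import *; print(bot.read_state()['opening'],bot.read_state()['force'])"
```

```text
6.4 [0.4647 0.1224 0.088 ] [[0.287, 0.958, -0.0], [0.958, -0.287, -0.0], [-0.0, -0.0, -1.0]] [  1.4  29.  108.2  -0.   42.9  18.1]
lock_pin_grip 0.67 [[0.4704 0.132  0.1002]]
mask 0.62 [[0.4476, 0.1064, 0.062], [0.4662, 0.1289, 0.0991], [0.483, 0.1432, 0.1023]] 250.84087157477717 216.21888412017168
toprect mm 0.10105226518076262 ((463.3001708984375, 124.04045867919922), (39.17357635498047, 34.23499298095703), 72.90457153320312)
pin_button 0.58 [[0.4507 0.1345 0.0931]]
mask 0.57 [[0.4449, 0.1163, 0.0734], [0.4517, 0.1316, 0.0957], [0.4577, 0.1409, 0.0971]] 230.5968028419183 216.89165186500887
toprect mm 0.0967326736646813 ((451.1573791503906, 129.23509216308594), (29.876235961914062, 9.364059448242188), 72.84978485107422)
plain_pin_grip 0.97 [[0.4504 0.0625 0.0951]]
mask 0.67 [[0.4263, 0.0433, 0.0619], [0.4474, 0.0622, 0.0968], [0.4602, 0.0678, 0.1011]] 252.55774647887324 298.21784037558683
toprect mm 0.10039892892953355 ((459.5051574707031, 100.35086059570312), (99.6908187866211, 27.55269432067871), 72.63525390625)
0.7984988205671774 [-1.09636478  0.1338011   0.60412113]
```

Call:
move_arm --increments '[{"xyz": [0,0,25],"roll": 0,"grip": 80},{"xyz": [0,0,20],"roll": 0,"grip": 80},{"xyz": [0,0,8],"roll": 0,"grip": 30},{"xyz": [0,0,0],"roll": 0,"grip": 0},{"xyz": [0,0,0],"roll": 0,"grip": 0}]'

```text
time_s: 7.17
position: [0.4647, 0.1224, 0.035]
tcp_rot: [[0.287, 0.958, -0.001], [0.958, -0.287, -0.0], [-0.0, -0.001, -1.0]]
force: [-0.1, -0.3, 1.6]
opening: 0.651
grasp_force: 0.0
```

Call:
move_arm --increments '[{"xyz": [0,0,0],"roll": 0,"grip": 0},{"xyz": [0,0,0],"roll": 0,"grip": 0},{"xyz": [0,0,0],"roll": 0,"grip": 0},{"xyz": [0,0,0],"roll": 0,"grip": 0},{"xyz": [0,0,0],"roll": 0,"grip": 0}]'

```text
time_s: 7.58
position: [0.4663, 0.1223, 0.036]
tcp_rot: [[0.287, 0.958, 0.003], [0.958, -0.287, -0.0], [0.001, 0.003, -1.0]]
force: [0.2, -1.2, 5.4]
opening: 0.317
grasp_force: 30.0
```

Call:
move_arm --increments '[{"xyz": [0,0,0],"roll": 0,"grip": 0},{"xyz": [0,0,0],"roll": 0,"grip": 0},{"xyz": [0,0,0],"roll": 0,"grip": 0}]'

```text
time_s: 7.83
position: [0.4663, 0.1223, 0.036]
tcp_rot: [[0.287, 0.958, 0.003], [0.958, -0.287, -0.0], [0.001, 0.003, -1.0]]
force: [0.3, -0.5, 6.2]
opening: 0.318
grasp_force: 30.0
```

The pin is gripped at 27.7 mm with 30 N, so the button is in. I'll lift it and work out the hole from the top image.

Call:
move_arm --increments '[{"xyz": [0,0,-10],"roll": 0,"grip": 0},{"xyz": [0,0,-25],"roll": 0,"grip": 0},{"xyz": [0,0,-30],"roll": 0,"grip": 0},{"xyz": [0,0,-30],"roll": 0,"grip": 0},{"xyz": [0,0,-20],"roll": 0,"grip": 0}]'

```text
time_s: 8.25
position: [0.465, 0.1225, 0.1521]
tcp_rot: [[0.287, 0.958, 0.001], [0.958, -0.287, 0.0], [0.001, 0.001, -1.0]]
force: [1.5, -0.2, -2.2]
opening: 0.31
grasp_force: 30.0
```

Run:
```python
from h import *
m=bot.camera_model("top"); K=np.array(m["intrinsics"],float);Dc=np.array(m["D"],float)
R=cv2.Rodrigues(np.array(m["rvec"],float))[0]; C=-R.T@np.ravel(m["tvec"])
n=cv2.undistortPoints(np.array([[[339.5,184.3]]]),K,Dc)[0,0]; r=R.T@np.r_[n,1]
print("hole top",C+r*(0.06-C[2])/r[2])
st=bot.read_state(); print(st["position"],st["force"],st["opening"],st["grasp_force"])
```

```text
hole top [ 0.49966173 -0.1659741   0.06      ]
[0.46503985 0.12251714 0.15207102] [ 1.50825462 -0.2315196  -2.17532141] 0.31030530277582424 29.976342043373734
```

Call:
move_arm --increments '[{"xyz": [-22,9,0],"roll": 0,"grip": 0},{"xyz": [-32,13,0],"roll": 0,"grip": 0},{"xyz": [-32,13,0],"roll": 0,"grip": 0},{"xyz": [-32,13,0],"roll": 0,"grip": 0},{"xyz": [-32,13,0],"roll": 0,"grip": 0}]'

```text
time_s: 8.67
position: [0.4794, -0.0399, 0.1499]
tcp_rot: [[0.286, 0.958, -0.001], [0.958, -0.286, 0.001], [0.0, -0.001, -1.0]]
force: [-0.1, -0.3, -1.1]
opening: 0.313
grasp_force: 30.0
```

Call:
move_arm --increments '[{"xyz": [-32,13,0],"roll": 0,"grip": 0},{"xyz": [-32,13,0],"roll": 0,"grip": 0},{"xyz": [-32,13,0],"roll": 0,"grip": 0},{"xyz": [-30,12,0],"roll": 0,"grip": 0},{"xyz": [-18,8,0],"roll": 0,"grip": 0}]'

```text
time_s: 9.08
position: [0.4954, -0.1971, 0.1497]
tcp_rot: [[0.289, 0.957, 0.0], [0.957, -0.289, -0.001], [-0.001, 0.0, -1.0]]
force: [0.3, -0.2, -1.9]
opening: 0.313
grasp_force: 30.0
```

Call:
move_arm --increments '[{"xyz": [0,0,0],"roll": 0,"grip": 0},{"xyz": [0,0,0],"roll": 0,"grip": 0},{"xyz": [0,0,0],"roll": 0,"grip": 0}]'

```text
time_s: 9.33
position: [0.4943, -0.1925, 0.1494]
tcp_rot: [[0.287, 0.958, -0.002], [0.958, -0.287, 0.002], [0.001, -0.003, -1.0]]
force: [-0.1, 0.1, -2.7]
opening: 0.31
grasp_force: 30.0
```

```bash
python3 look.py w4 lock_hole lock_pin_grip; python3 -c "
from h import *
s=bot.read_state(); print(s['opening'],s['grasp_force'],s['force'])
im=np.load('pics/w4.npz')['im'][90:290,130:380]; cv2.imwrite('pics/w4c.png',cv2.resize(im[:,:,::-1],None,fx=3,fy=3,interpolation=cv2.INTER_CUBIC))"
```

```text
9.3333 [ 0.4943 -0.1925  0.1494] [[0.287, 0.958, -0.002], [0.958, -0.287, 0.002], [0.001, -0.003, -1.0]] [-33.4  26.4  98.1   0.   55.7 -16.7]
lock_hole 0.72 [[ 0.515  -0.1788  0.0365]]
mask 0.64 [[0.4565, -0.2686, 0.0099], [0.5157, -0.1759, 0.0407], [0.5557, -0.1216, 0.0621]] 264.3451751322223 165.48627881448957
toprect mm 0.06154280265610791 ((505.71783447265625, -204.78330993652344), (42.102874755859375, 141.84519958496094), 3.3033924102783203)
lock_pin_grip 0.78 [[ 0.4998 -0.1739  0.2104]]
mask 0.96 [[0.4837, -0.2096, 0.1747], [0.499, -0.1783, 0.2124], [0.5123, -0.1715, 0.2145]] 253.85555202036272 241.50493159401844
toprect mm 0.21404488377944353 ((495.6968688964844, -192.1969757080078), (39.77432632446289, 27.681306838989258), 73.59209442138672)
0.320372150332166 29.980194680392742 [ 0.33420076  0.33958074 -2.06862971]
```

View pics/w4c.png

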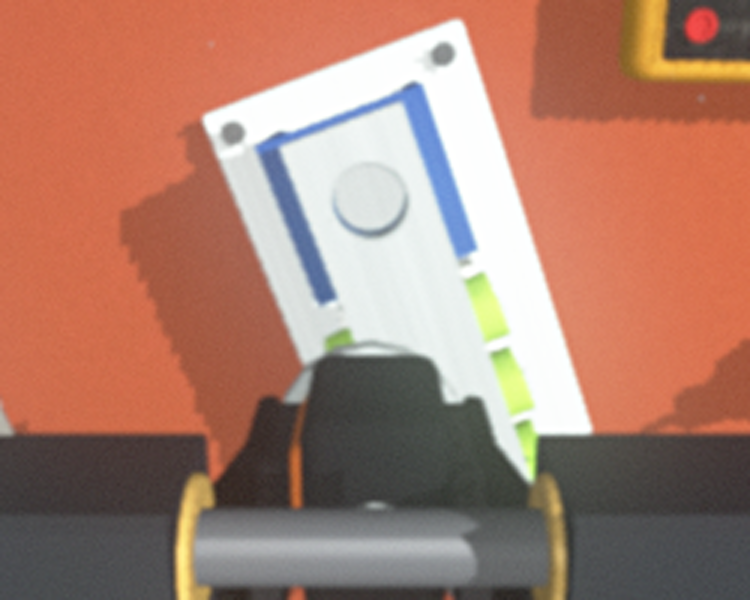

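The crop shows the hole centre at about (370,200), i.e. full-image (253.3,156.7). The pin hangs upright in the grip with its button flush.

Run:
```python
from h import *
D=np.load("pics/w4.npz"); d=D["d"]; st=dict(tcp_rot=D["rot"],position=D["pos"]); m=bot.camera_model("wrist")
n=cv2.undistortPoints(np.array([[[253.3,156.7]]]),np.array(m["intrinsics"],float),np.array(m["D"],float))[0,0]
o=world("wrist",[0,0,0],st)[0]; r=world("wrist",np.r_[n,1],st)[0]-o; h=o+r*(.0605-o[2])/r[2]
P,u,v=cloud("wrist",d,d>0,st)
q=P[(np.hypot(*(P[:,:2]-h[:2]).T)<.02)]; lo=q[q[:,2]<.05]; print("hole",h,"through pts",len(lo),"ring z",np.median(q[q[:,2]>.05],0))
pin=np.array([.4957,-.1922]); R=np.array(D["rot"]); dl=np.r_[h[:2]-pin,0]; print("tool shift mm",(R.T@dl*1000).round(1))
# strap edges near hole
k=(P[:,2]>.057)&(P[:,2]<.066)&(P[:,1]>-.25)&(P[:,1]<-.12)&(abs(P[:,0]-.505)<.04)
print(cv2.minAreaRect((P[k][:,:2]*1000).astype(np.float32)))
```

```text
hole [ 0.50404208 -0.16296817  0.0605    ] through pts 431 ring z [ 0.50230004 -0.16748016  0.28470872]
tool shift mm [30.4 -0.4  0. ]
((505.0550842285156, -193.4896697998047), (42.0998420715332, 115.02104949951172), 3.282076120376587)
```

The two estimates agree within 2.5 mm. I'll shift +30 mm in tool x, hold, then descend.

Call:
move_arm --increments '[{"xyz": [15,0,0],"roll": 0,"grip": 0},{"xyz": [15,0,0],"roll": 0,"grip": 0},{"xyz": [0,0,0],"roll": 0,"grip": 0},{"xyz": [0,0,10],"roll": 0,"grip": 0},{"xyz": [0,0,10],"roll": 0,"grip": 0}]'

```text
time_s: 10.0
position: [0.5046, -0.1652, 0.13]
tcp_rot: [[0.286, 0.958, 0.002], [0.958, -0.286, -0.002], [-0.001, 0.002, -1.0]]
force: [0.2, 0.9, -1.0]
opening: 0.315
grasp_force: 30.0
```

Call:
move_arm --increments '[{"xyz": [0,0,10],"roll": 0,"grip": 0},{"xyz": [0,0,10],"roll": 0,"grip": 0},{"xyz": [0,0,5],"roll": 0,"grip": 0},{"xyz": [0,0,5],"roll": 0,"grip": 0},{"xyz": [0,0,0],"roll": 0,"grip": 0}]'

```text
time_s: 10.42
position: [0.5032, -0.1648, 0.0987]
tcp_rot: [[0.287, 0.958, -0.002], [0.958, -0.287, 0.001], [0.001, -0.003, -1.0]]
force: [-0.3, 0.2, -1.7]
opening: 0.318
grasp_force: 30.0
```

Call:
move_arm --increments '[{"xyz": [1,0,6],"roll": 0,"grip": 0},{"xyz": [0,0,6],"roll": 0,"grip": 0},{"xyz": [0,0,6],"roll": 0,"grip": 0},{"xyz": [0,0,6],"roll": 0,"grip": 0},{"xyz": [0,0,6],"roll": 0,"grip": 0}]'

```text
time_s: 10.83
position: [0.5043, -0.1639, 0.0696]
tcp_rot: [[0.287, 0.958, 0.0], [0.958, -0.287, -0.0], [-0.0, 0.0, -1.0]]
force: [-0.3, 0.7, -1.9]
opening: 0.312
grasp_force: 30.0
```

Clear entry with no contact force, so I'll continue. Home is at about TCP z 0.040.

Call:
move_arm --increments '[{"xyz": [0,0,6],"roll": 0,"grip": 0},{"xyz": [0,0,6],"roll": 0,"grip": 0},{"xyz": [0,0,6],"roll": 0,"grip": 0},{"xyz": [0,0,5],"roll": 0,"grip": 0},{"xyz": [0,0,3],"roll": 0,"grip": 0}]'

```text
time_s: 11.25
position: [0.504, -0.1638, 0.0433]
tcp_rot: [[0.287, 0.958, -0.001], [0.958, -0.287, 0.0], [0.0, -0.001, -1.0]]
force: [0.8, 0.4, -2.5]
opening: 0.313
grasp_force: 30.0
```

Call:
move_arm --increments '[{"xyz": [0,0,2],"roll": 0,"grip": 0},{"xyz": [0,0,0],"roll": 0,"grip": 0},{"xyz": [0,0,0],"roll": 0,"grip": 0}]'

```text
time_s: 11.5
position: [0.5044, -0.164, 0.0422]
tcp_rot: [[0.287, 0.958, 0.0], [0.958, -0.287, -0.0], [-0.0, 0.0, -1.0]]
force: [1.2, 0.2, -1.6]
opening: 0.315
grasp_force: 30.0
```

Call:
move_arm --increments '[{"xyz": [0,0,1],"roll": 0,"grip": 0},{"xyz": [0,0,1],"roll": 0,"grip": 0},{"xyz": [0,0,0],"roll": 0,"grip": 0}]'

```text
time_s: 11.75
position: [0.5047, -0.1642, 0.041]
tcp_rot: [[0.287, 0.958, 0.001], [0.958, -0.287, -0.001], [-0.0, 0.001, -1.0]]
force: [-0.5, 0.1, 2.8]
opening: 0.314
grasp_force: 30.0
```

Call:
move_arm --increments '[{"xyz": [0,0,1],"roll": 0,"grip": 0},{"xyz": [0,0,0],"roll": 0,"grip": 0}]'

```text
time_s: 11.92
position: [0.5048, -0.1642, 0.0409]
tcp_rot: [[0.287, 0.958, 0.001], [0.958, -0.287, -0.001], [-0.0, 0.002, -1.0]]
force: [-2.2, 1.9, 10.7]
opening: 0.315
grasp_force: 30.0
```

The collar is seated: z stalls at 0.041 with 10 N. I'll ease off and release.

Call:
move_arm --increments '[{"xyz": [0,0,-1],"roll": 0,"grip": 0},{"xyz": [0,0,0],"roll": 0,"grip": 85},{"xyz": [0,0,0],"roll": 0,"grip": 85},{"xyz": [0,0,0],"roll": 0,"grip": 85},{"xyz": [0,0,0],"roll": 0,"grip": 85}]'

```text
time_s: 12.33
position: [0.505, -0.1643, 0.0401]
tcp_rot: [[0.287, 0.958, 0.002], [0.958, -0.287, -0.001], [-0.0, 0.002, -1.0]]
force: [-0.3, 0.8, -0.4]
opening: 0.531
grasp_force: 0.0
```

Call:
move_arm --increments '[{"xyz": [0,0,0],"roll": 0,"grip": 85},{"xyz": [0,0,0],"roll": 0,"grip": 85},{"xyz": [0,0,0],"roll": 0,"grip": 85},{"xyz": [0,0,0],"roll": 0,"grip": 85},{"xyz": [0,0,-5],"roll": 0,"grip": 85}]'

```text
time_s: 12.75
position: [0.5038, -0.1637, 0.0445]
tcp_rot: [[0.287, 0.958, -0.002], [0.958, -0.287, 0.001], [0.0, -0.002, -1.0]]
force: [0.3, 0.2, -0.7]
opening: 0.831
grasp_force: 0.0
```

Call:
move_arm --increments '[{"xyz": [0,0,-20],"roll": 0,"grip": 85},{"xyz": [0,0,-30],"roll": 0,"grip": 85},{"xyz": [0,0,-35],"roll": 0,"grip": 85},{"xyz": [0,0,-35],"roll": 0,"grip": 85},{"xyz": [0,0,-20],"roll": 0,"grip": 85}]'

```text
time_s: 13.17
position: [0.5058, -0.1647, 0.1892]
tcp_rot: [[0.287, 0.958, 0.005], [0.958, -0.287, -0.003], [-0.001, 0.006, -1.0]]
force: [0.7, -0.5, 0.3]
opening: 0.849
grasp_force: 0.0
```

```bash
python3 look.py w5 lock_pin_grip pin_button; python3 -c "
from h import *
s=bot.read_state(); print(s['opening'],s['grasp_force'],s['force'])
im=np.load('pics/w5.npz')['im'][90:290,130:380]; cv2.imwrite('pics/w5c.png',cv2.resize(im[:,:,::-1],None,fx=3,fy=3,interpolation=cv2.INTER_CUBIC))"
```

```text
13.1667 [ 0.5058 -0.1647  0.1892] [[0.287, 0.958, 0.005], [0.958, -0.287, -0.003], [-0.001, 0.006, -1.0]] [-30.1  23.2  95.9   0.   60.6 -13.4]
lock_pin_grip 0.92 [[ 0.5097 -0.1579  0.1041]]
mask 0.96 [[0.4895, -0.1811, 0.0668], [0.5072, -0.1594, 0.1043], [0.5239, -0.1442, 0.1073]] 251.3884839650146 182.35131195335276
toprect mm 0.10614551160946037 ((504.7515563964844, -162.8354949951172), (38.62651443481445, 34.41628646850586), 74.15066528320312)
pin_button 0.52 [[ 0.4931 -0.1538  0.1   ]]
mask 0.62 [[0.4859, -0.1706, 0.0848], [0.4925, -0.157, 0.1007], [0.4986, -0.1461, 0.1025]] 237.1031746031746 183.29761904761904
toprect mm 0.10188364784688743 ((491.7828063964844, -159.1427459716797), (27.369230270385742, 8.484478950500488), 72.12881469726562)
0.8468829080268635 0.0 [-0.10555697  0.522364   -0.12905611]
```

View pics/w5c.png

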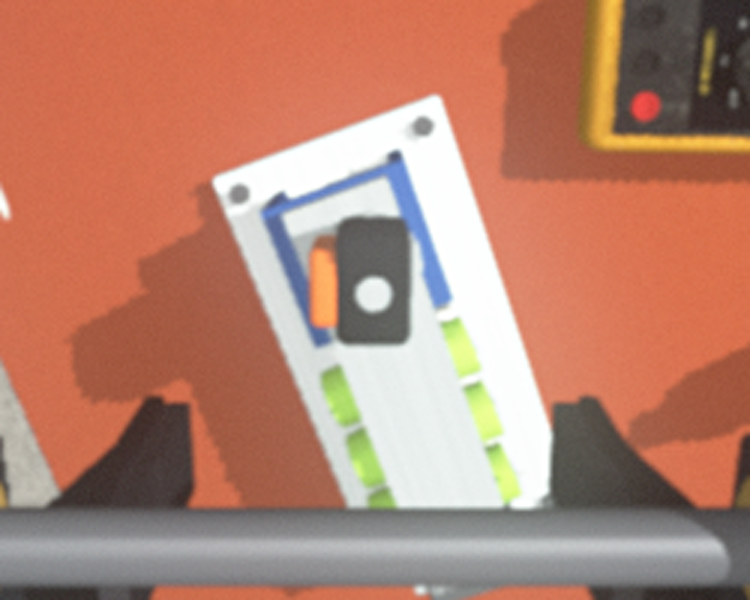

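The pin stands upright in the hole, grip at about (370,280) in the crop. Its top is at 0.106 (0.105 expected), it is 34 mm across with the button out, and the gripper is clear.

```bash
python3 -c "
from rig import bot
print(bot.hand_in())"
```

```text
the job is handed in; nothing more can be done
None
```

The ball-lock pin is seated in the strap's hole with its button sprung out, the plain pin is still in the rack, and the job was handed in at about 13 s; the hand-in returned no verdict.

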